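# Press-check both end caps of a cylinder on the spring gauge

## Task

Check both end caps of the square aluminium cylinder on the blue spring gauge. Push its red end squarely against the middle of the steel plate until the red pointer stands in the green band and keep it there for a second, then turn the cylinder round and do the same with its yellow end. Afterwards lower it, without dropping it, into the green tray so that it lies flat on the tray's floor, and leave the blue parts bin, the jar and the bracket alone.

Things in the scene. Friction and masses are not known exactly. Their poses are not given: they have to be found in the camera images.
- cylinder: square pneumatic cylinder, bare aluminium, lying on the bench, 130 mm long (x) by 50 by 50 mm; loose, about 0.45 kg. The middle 106 mm is 46 by 46 mm (grip here); a 12 mm thick, 50 by 50 mm red cap is at its +x end, a yellow one at its -x end. Origin: centre of the underside; x from the yellow to the red end, z up
- red_end (a point): centre of the cylinder's red end face, 65 mm along its +x, 25 mm above the underside
- yellow_end (a point): centre of the cylinder's yellow end face, 65 mm along its -x, 25 mm above the underside
- cylinder_mid (a point): centre of the cylinder, 25 mm above its underside
- gauge: spring gauge fixed to the bench. Origin: on the bench below the middle of the steel plate's front face at rest; x points into the gauge, the way the plate is pushed; z up. Blue housing 100 by 84 mm, 75 mm high, front 53 mm behind the origin; on its top a white scale with a green band, over which a red pointer bar moves, on a thin arm (87 mm high) from the plate
- plate_face (a point): middle of the plate's front face, 28 mm above the bench; moves with the plate. The plate is upright, 80 mm wide and 10 mm thick, from 4 to 62 mm above the bench
- plate (a joint): how far the plate is pushed in, in m: 0 at rest, 0.030 at its stop; the red pointer is in the green band from 0.012 to 0.024. The spring pushes back with 1.5 N at rest and 10.5 N at the stop, and returns the plate when let go
- tray: shallow green plastic tray, fixed, 220 mm (x) by 160 mm (y), rim 22 mm high, walls and floor 5 mm thick. Origin: centre of the underside, z up
- parts_bin: bystander: small blue open-fronted bin full of machine parts, 130 by 100 mm, 75 mm high; origin: centre of the underside
- grease_jar: bystander: white jar with a black cap, 66 mm diameter, 85 mm high; origin: centre of the underside
- bracket: bystander: bent steel bracket, foot 80 by 50 mm, upright leg 45 mm high; origin: centre of the underside
Mind the look-alikes: they are no part of the job. What is meant by the cylinder is not pink, and is the larger of those in its own colour.

How it is judged (in metres and radians):
On the way, in this order (a step that is already met when the one before it is completed fails the run):
1. the red end is pressed squarely on the middle of the plate, pointer in the green band (value of joint plate between 0.01 and 0.026 m and horizontal distance between red_end and plate_face below 0.02 m and angle between the x axis of cylinder and the x axis of gauge, either way round below 0.2 rad and contact force between cylinder and gauge above 1 N), for 0.5 s.
2. the yellow end is pressed squarely on the middle of the plate, pointer in the green band (value of joint plate between 0.01 and 0.026 m and horizontal distance between yellow_end and plate_face below 0.02 m and angle between the x axis of cylinder and the x axis of gauge, either way round below 0.2 rad and contact force between cylinder and gauge above 1 N), for 0.5 s.
3. the cylinder, still held by the fingers, is lowered to within 20 mm of the tray's floor (x of cylinder_mid in the frame of tray between -0.085 and 0.085 m and y of cylinder_mid in the frame of tray between -0.06 and 0.06 m and z of cylinder_mid in the frame of tray below 0.05 m and contact force between cylinder and the fingers above 0.5 N), for 0.05 s.
At the end, for the whole second after the job is handed in: The cylinder lies flat and still on the floor of the green tray (its centre within 85 mm along and 60 mm across of the tray's centre, 24 to 34 mm above the tray's underside, its length level within about 4 degrees), and the gauge plate is back at rest (within 4 mm) (x of cylinder_mid in the frame of tray between -0.085 and 0.085 m and y of cylinder_mid in the frame of tray between -0.06 and 0.06 m and z of cylinder_mid in the frame of tray between 0.024 and 0.034 m and angle between cylinder's own x axis and vertical between 1.5 and 1.64 rad and linear speed of cylinder below 0.02 m/s and value of joint plate below 0.004 m); the robot touches nothing.
It fails at once if the blue parts bin is moved by more than 30 mm (distance of parts_bin from where it was at the start of the episode above 0.03 m).
It fails at once if the jar is moved by more than 30 mm (distance of grease_jar from where it was at the start of the episode above 0.03 m).
It fails at once if the bracket is moved by more than 30 mm (distance of bracket from where it was at the start of the episode above 0.03 m).
It also fails if it takes over 72 s, if anything falls off the work surface, if the arm or the gripper's body presses on something with over 40 N, if the wrist force passes 120 N, or if a joint passes its speed limit or range.

## Robot

A 7-joint arm with a two-finger parallel gripper is mounted at the origin on the work surface. World frame = base frame: x ahead of the robot, y to its left, z up, the work surface at z = 0. Lengths are in m, angles in degrees, forces in N, time in s.
With the tool pointing down it reaches from about 0.425 to 0.875 m from the base axis. Payload 4.7 kg.
Tool frame: the origin (TCP) lies at the very end of the fingers, on their centre line; the grasp point (between the pads) lies 19 mm behind it; z points along the fingers, y is the line along which they close (so a half turn about z gives the same grasp; the last joint's range is limited). The gripper opens to 87 mm and grips with 3 to 60 N. Pads are 19 mm wide; open, the fingers measure 117 mm over their backs; the gripper's body (75 mm by 190 mm) begins 51 mm behind the grasp point.
Start: joints at [68.016, 18.392, -4.016, 83.108, 1.295, 78.541, -3.26], TCP at [0.252, -0.599, 0.223] pointing down, gripper open.
Joint ranges: [-163.93, 163.93], [-17.29, 119.83], [-79.2, 71.16], [3.27, 140.29], [-89.18, 269.18], [5.43, 117.66], [-154.24, 154.24]. Speed limits (degrees/s): [147.25, 147.25, 180, 180, 180, 180, 180].

## Interface

Orientations are given as [roll, pitch, yaw] about the fixed x, y, z axes, in that order (R = Rz(yaw) Ry(pitch) Rx(roll)).
In Python, from cell import get_obs, cams, ticket, finder gives the robot as it stands.
- The arm moves only by the shell command python3 -m creep 'ROWS' [FORCE]. ROWS is text: rows parted by semicolons, each of 5 numbers parted by spaces: the shift along the world's x, y, z in m, then the turn about the world's z in degrees, then the finger opening in m, from 0 to 0.087. A call has 1 to 8 rows; each row shifts and turns the commanded pose from where the row before left it; what a row does not reach is not made up. A row lasts 1/8 s, in which the tool goes at most 62.5 mm and 10.7 degrees, less where a joint would pass 70% of its speed; a pose out of reach is approached as far as the arm can. A call with a gripper value outside its range is refused whole. The fingers move at their own pace and stop on an object; FORCE is the grip in N (left out, the last holds). Time passes only in rows, so rows that do not move let the fingers close. It gives the time, the measured TCP pose, the force, the opening and the grip force at its end, in the units of the state.
- get_obs(): the state, without advancing time (a new reading comes with each control period).
- cams.read_camera(name): name is "scene" or "top"; returns the picture (480x640x3 uint8, red, green, blue); there is no depth.
- cams.calibration(name): a dict with "fx", "fy", "cx", "cy" (pixels), "k1" (the pictures are not rectified: a ray, as slopes to the right and down, at radius r is drawn at 1 + k1 r^2 times it, then the intrinsics apply), "extrinsics" (4x4, takes a point from world to camera coordinates). Camera axes: x right, y down, z forward; pixel columns grow to the right and rows downward; lengths in m; the calibration is good to about 2 mm. A picture is of the moment at which its call begins. calibration takes no time and is no camera call.
- ticket.sign_off(): hands the job in; it is judged then, once.
Trained networks look in the newest picture that a camera, given by its name, has taken for a name from the list of things; names that differ only in an ending like _2 or _b are one class to them, and where a whole thing is asked for, a point or a joint stands for the part that bears it (a point fixed in the world has none). Each returns a list of dicts, best first, with "p" (0 to 1); they miss things now and then, are a little off and sometimes report something else, mostly with a low value. They report only what shows in the picture. A call takes as long as a camera call. They do not tell look-alikes from the thing itself.
- finder.masks_of(name, camera): "mask" (480x640 bool, what is visible of it) and "xy" ([column, row] in pixels, amid what is visible of it).
- finder.tip_of(name, camera): "xy" ([column, row] in pixels: a listed point, or the origin of a listed thing).
The state is a dict: "time_s": time; "qpos": joint angles; "joint_velocities": joint speeds; "effort": joint torques, N m; "tool_pos": TCP position; "tool_rot": TCP orientation; "force": force on the tool from outside, world axes, zero at the start; "wrist_torque": the same for the moment, N m; "grip_width": finger opening in m; "grasp_force": force on a finger pad.
Only numpy, scipy, OpenCV 4.12 (cv2) and the standard library are available. Lean on these libraries where they do the work, as an engineer would, in place of code of your own. Each camera call takes 0.05 s, during which the arm holds its last target. There are 200 camera calls.

## Working session

There is one attempt and no reset: what is moved stays moved. The work goes in short steps, Python scripts to look and compute and a shell command to move; the robot and the scene stay as the last step left them, time stands still between calls to the robot, and variables do not carry over. Pictures are saved under pics/ and viewed, at most 10 in all, crops included, and the job is handed in when it is done.

```bash
mkdir -p pics
cat > h.py <<'E'
import numpy as np, cv2
from cell import get_obs, cams, ticket, finder
def ray(cam,uv):
    c=cams.calibration(cam); xd=(uv[0]-c["cx"])/c["fx"]; yd=(uv[1]-c["cy"])/c["fy"]
    x,y=xd,yd
    for _ in range(30):
        s=1+c["k1"]*(x*x+y*y); x,y=xd/s,yd/s
    E=np.array(c["extrinsics"]); R,t=E[:3,:3],E[:3,3]
    return -R.T@t, R.T@np.array([x,y,1.])
def atz(cam,uv,z):
    o,d=ray(cam,uv); return o+d*(z-o[2])/d[2]
def px(cam,p):
    c=cams.calibration(cam);E=np.array(c["extrinsics"]);q=E[:3,:3]@np.array(p)+E[:3,3];x,y=q[:2]/q[2];s=1+c["k1"]*(x*x+y*y)
    return [c["cx"]+c["fx"]*x*s,c["cy"]+c["fy"]*y*s]
def snap(cam,fn):
    im=cams.read_camera(cam); cv2.imwrite("pics/"+fn,im[:,:,::-1]); return im
E
python3 - <<'E'
from h import *
Z=dict(red_end=.025,yellow_end=.025,cylinder_mid=.025,gauge=0,plate_face=.028,tray=0,parts_bin=0,grease_jar=0,bracket=0)
for cam in("top","scene"):
    snap(cam,cam+"0.png"); print(cam,np.round(ray(cam,(320,240))[0],2))
    for n,z in Z.items():
        print(n,[(np.round(r["p"],2),np.round(r["xy"]).tolist(),np.round(atz(cam,r["xy"],z)[:2],3).tolist()) for r in finder.tip_of(n,cam) if r["p"]>.2])
print(get_obs())
E
```

```text
top [0.37 0.04 1.31]
red_end [(np.float64(0.76), [237.0, 272.0], [0.485, 0.267]), (np.float64(0.66), [289.0, 299.0], [0.416, 0.13]), (np.float64(0.56), [151.0, 278.0], [0.462, 0.492])]
yellow_end [(np.float64(0.9), [200.0, 306.0], [0.394, 0.359]), (np.float64(0.84), [173.0, 313.0], [0.374, 0.428]), (np.float64(0.79), [258.0, 297.0], [0.421, 0.211])]
cylinder_mid [(np.float64(0.96), [272.0, 298.0], [0.418, 0.173]), (np.float64(0.69), [162.0, 297.0], [0.416, 0.46]), (np.float64(0.65), [220.0, 284.0], [0.45, 0.309])]
gauge [(np.float64(0.74), [323.0, 220.0], [0.631, 0.046])]
plate_face [(np.float64(0.71), [324.0, 219.0], [0.626, 0.044])]
tray [(np.float64(0.83), [465.0, 275.0], [0.491, -0.331])]
parts_bin [(np.float64(0.81), [239.0, 189.0], [0.711, 0.278]), (np.float64(0.26), [336.0, 310.0], [0.393, 0.01])]
grease_jar [(np.float64(0.85), [446.0, 187.0], [0.729, -0.286])]
bracket [(np.float64(0.72), [338.0, 307.0], [0.399, 0.003]), (np.float64(0.55), [461.0, 276.0], [0.486, -0.321])]
scene [ 1.25 -0.32  0.99]
red_end [(np.float64(0.86), [393.0, 191.0], [0.49, 0.272]), (np.float64(0.75), 
[... 695 characters left out ...]
s': 1.0, 'qpos': array([68.01608613, 18.39182568, -4.01635884, 83.10876264,  1.29705687,
       78.54326085, -3.25973797]), 'joint_velocities': array([ 0.00368626,  0.02180227, -0.0372437 ,  0.0092233 , -0.06286997,
        0.10166797,  0.02601317]), 'effort': array([ 1.39444351e-04, -4.91113329e+01, -4.03529461e-01, -3.12778294e+01,
       -6.38024183e-02,  3.37150844e-02,  2.64237929e-05]), 'tool_pos': array([ 0.25176031, -0.59925948,  0.22257705]), 'tool_rot': array([1.79998595e+02, 4.86015522e-03, 2.27936529e+01]), 'force': array([-0.36672118,  0.01600945,  0.58340791]), 'wrist_torque': array([ 0.00503516, -0.0040708 , -0.01040813]), 'grasp_force': 0.0, 'grip_width': 0.08713496522242606}
```

View pics/top0.png

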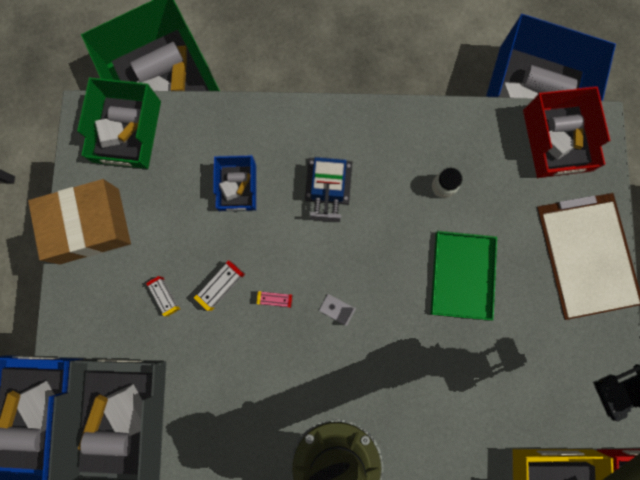

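View pics/scene0.png

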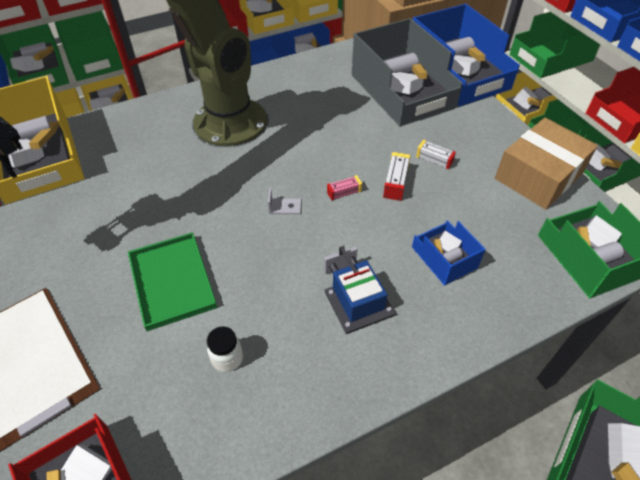

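The top picture shows the pink cylinder at (273,298) and a small aluminium one at (162,297). The larger aluminium one, at about (219,286), is the target, with its red end at (237,270) and its yellow end at (203,302). The gauge's plate, near (325,214), faces the robot. Next I need the gauge, cylinder and tray yaw.

Run:
```python
from h import *
im=snap("top","top1.png")
def rect(mask,z,cam="top"):
    ys,xs=np.nonzero(mask); P=np.array([atz(cam,(x,y),z)[:2] for x,y in zip(xs,ys)],np.float32)
    r=cv2.minAreaRect(P*1000); return [np.round(v,1) for v in r],np.round(P.mean(0),3)
for r in finder.masks_of("cylinder","top"): print("cyl",round(r["p"],2),r["xy"],rect(r["mask"],.045))
for r in finder.masks_of("tray","top"): print("tray",round(r["p"],2),rect(r["mask"],.015))
hsv=cv2.cvtColor(im,cv2.COLOR_RGB2HSV)
w=np.zeros(im.shape[:2],bool); w[150:225,300:360]=1
print("scale",rect(w&(hsv[...,2]>190),.076))
print("green",rect(w&(hsv[...,1]>90)&(abs(hsv[...,0].astype(int)-65)<15),.076))
print("red",rect(w&(hsv[...,1]>120)&((hsv[...,0]<10)|(hsv[...,0]>170)),.087))
b=w&(hsv[...,1]>100)&(abs(hsv[...,0].astype(int)-110)<14); print("blue",rect(b,.075))
sc=snap("scene","scene1.png")
a=cv2.resize(im[145:225,290:370],(400,400),interpolation=3); b=cv2.resize(sc[235:335,315:415],(400,400),interpolation=3)
cv2.imwrite("pics/z1.png",np.hstack([a,b])[:,:,::-1])
for n,z in(("gauge",0),("plate_face",.028)):
  for c in("top","scene"): print(n,c,[np.round(atz(c,r["xy"],z)[:2],4) for r in finder.tip_of(n,c)[:1]])
for r in finder.masks_of("gauge","scene")[:1]: print("g",rect(r["mask"],.0,"scene"))
```

```text
cyl 0.82 [219.2, 283.3] ([array([446. , 307.2]), array([ 58.8, 136.4]), np.float64(48.8)], array([0.447, 0.307], dtype=float32))
cyl 0.82 [162.4, 294.6] ([array([416.7, 451. ]), array([104.7,  43.8]), np.float64(31.7)], array([0.416, 0.45 ], dtype=float32))
cyl 0.78 [272.2, 296.0] ([array([416.7, 166.8]), array([80.8, 29.5]), np.float64(87.9)], array([0.416, 0.166], dtype=float32))Traceback (most recent call last):
  File "<stdin>", line 7, in <module>
  File "<stdin>", line 4, in rect
  File "h.py", line 11, in atz
    o,d=ray(cam,uv); return o+d*(z-o[2])/d[2]
        ~~~^^^^^^^^
  File "h.py", line 4, in ray
    c=cams.calibration(cam); xd=(uv[0]-c["cx"])/c["fx"]; yd=(uv[1]-c["cy"])/c["fy"]
ValueError: time passes only in moves, steps and waits
```

```bash
sed -i 's/cams.calibration(cam)/cal(cam)/; 3i import functools\n@functools.lru_cache(None)\ndef cal(n): return cams.calibration(n)' h.py
python3 - <<'E'
from h import *
im=snap("top","top1.png")
def rect(mask,z,cam="top"):
    ys,xs=np.nonzero(mask)
    if len(xs)<3: return None
    P=np.array([atz(cam,(x,y),z)[:2] for x,y in zip(xs,ys)],np.float32)
    r=cv2.minAreaRect(P*1000); return [np.round(v,1) for v in r],np.round(P.mean(0),3)
for r in finder.masks_of("tray","top"): print("tray",round(r["p"],2),rect(r["mask"],.015))
hsv=cv2.cvtColor(im,cv2.COLOR_RGB2HSV)
w=np.zeros(im.shape[:2],bool); w[150:225,300:360]=1
print("scale",rect(w&(hsv[...,2]>190),.076))
print("green",rect(w&(hsv[...,1]>90)&(abs(hsv[...,0].astype(int)-65)<15),.076))
print("red",rect(w&(hsv[...,1]>120)&((hsv[...,0]<10)|(hsv[...,0]>170)),.087))
b=w&(hsv[...,1]>100)&(abs(hsv[...,0].astype(int)-110)<14); print("blue",rect(b,.075))
sc=snap("scene","scene1.png")
a=cv2.resize(im[145:225,290:370],(400,400),interpolation=3); b=cv2.resize(sc[235:335,315:415],(400,400),interpolation=3)
cv2.imwrite("pics/z1.png",np.hstack([a,b])[:,:,::-1])
for n,z in(("gauge",0),("plate_face",.028),("red_end",.025),("yellow_end",.025)):
  for c in("top","scene"): print(n,c,[np.round(atz(c,r["xy"],z)[:2],4) for r in finder.tip_of(n,c)[:3]])
E
```

```text
tray 0.64 ([array([ 489.5, -323.1]), array([164.9, 223.2]), np.float64(85.6)], array([ 0.488, -0.323], dtype=float32))
scale None
green ([array([730.2,  36.7]), array([67.2,  9.5]), np.float64(86.2)], array([0.73 , 0.036], dtype=float32))
red ([array([710.9,  39. ]), array([50.9,  2.6]), np.float64(85.2)], array([0.711, 0.044], dtype=float32))
blue ([array([722.2,  36.7]), array([ 86.4, 112.2]), np.float64(85.9)], array([0.712, 0.037], dtype=float32))
gauge top [array([0.6346, 0.0379])]
gauge scene [array([0.635 , 0.0344])]
plate_face top [array([0.6289, 0.0448])]
plate_face scene [array([0.6264, 0.0398])]
red_end top [array([0.417 , 0.1304]), array([0.4529, 0.4886]), array([0.4989, 0.2683])]
red_end scene [array([0.4987, 0.2678]), array([0.4685, 0.4721]), array([0.4167, 0.1204])]
yellow_end top [array([0.3776, 0.4309]), array([0.4163, 0.2109]), array([0.396 , 0.3561])]
yellow_end scene [array([0.4144, 0.2134]), array([0.3798, 0.4342]), array([ 0.5167, -0.3263])]
```

View pics/z1.png

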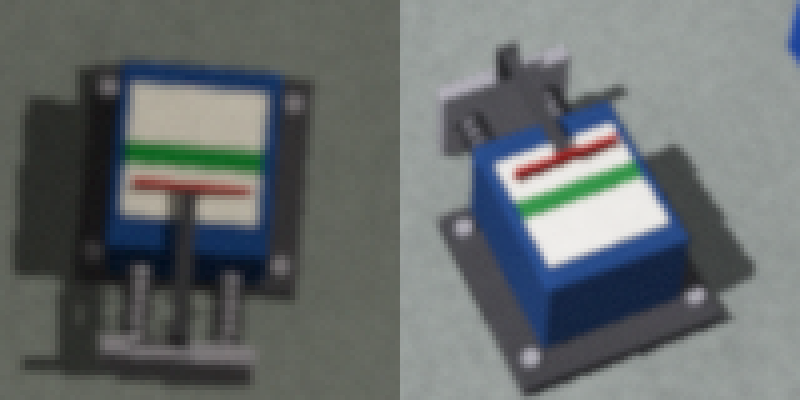

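Gauge yaw is about -4° with the plate face near (0.629, 0.043). The cylinder centre is near (0.446, 0.310) with its axis at about -42°, and tray yaw is about -4.4°. The crops show the pointer below the green band, so the plate is at rest. Moving over the cylinder with tool yaw 138°.

```bash
python3 -m creep '0.035 0.055 0 10 0.087;0.035 0.055 0 10 0.087;0.035 0.055 0 10 0.087;0.035 0.055 0 10 0.087;0.035 0.055 0 10 0.087;0.035 0.055 0 10 0.087;0.035 0.055 0 10 0.087;0.035 0.055 0 10 0.087' 40; python3 -m creep '-0.011 0.058 0 4.4 0.087;-0.011 0.058 0 4.4 0.087;-0.011 0.058 0 4.4 0.087;-0.011 0.058 0 4.4 0.087;-0.011 0.058 0 4.4 0.087;-0.011 0.058 0 4.4 0.087;-0.011 0.058 0 4.4 0.087;0 0 0 0 0.087'
```

```text
time_s: 2.7
tool_pos: [0.5211, -0.1758, 0.223]
tool_rot: [180.0, 0.1, 103.1]
force: [0.8, 0.4, 0.2]
grip_width: 0.0865
grasp_force: 0.0
time_s: 3.7
tool_pos: [0.441, 0.2342, 0.2233]
tool_rot: [179.9, -0.1, 134.2]
force: [-0.1, -0.5, -1.1]
grip_width: 0.0871
grasp_force: 0.0
```

```bash
python3 -m creep '0.002 0.038 -0.03 2 0.087;0.003 0.038 -0.03 2 0.087;0 0 -0.03 0 0.087;0 0 -0.02 0 0.087;0 0 -0.01 0 0.087;0 0 0 0 0.087;0 0 0 0 0.087'
python3 - <<'E'
from h import *
im=snap("top","t2.png"); sc=snap("scene","s2.png")
a=cv2.resize(im[230:330,160:280],(400,333),interpolation=3); b=cv2.resize(sc[110:210,340:460],(400,333),interpolation=3)
cv2.imwrite("pics/z2.png",np.hstack([a,b])[:,:,::-1])
E
```

```text
time_s: 4.58
tool_pos: [0.4491, 0.3046, 0.1037]
tool_rot: [179.9, 0.1, 137.5]
force: [0.5, -0.0, 0.3]
grip_width: 0.0869
grasp_force: 0.0
```

View pics/z2.png

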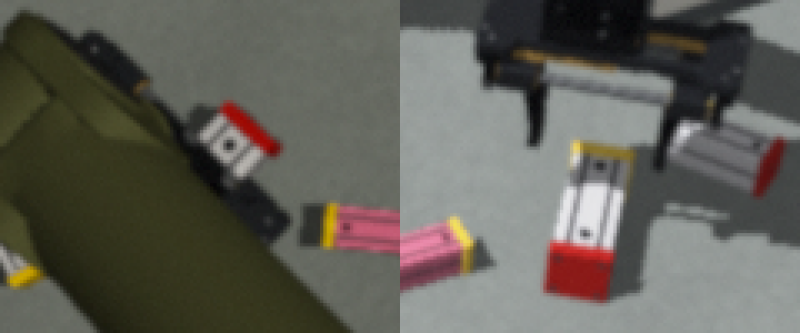

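The left half shows the gripper aligned over the large cylinder, red cap at upper right. In the right half the fingers straddle the body, and the pink and small cylinders are clear. Descending and closing.

```bash
python3 -m creep '-0.003 0.005 -0.02 0.5 0.087;0 0 -0.025 0 0.087;0 0 -0.025 0 0.087;0 0 -0.014 0 0.087;0 0 -0.008 0 0.087;0 0 0 0 0.087;0 0 0 0 0.07;0 0 0 0 0.05' 40; python3 -m creep '0 0 0 0 0.03;0 0 0 0 0.03;0 0 0 0 0.03;0 0 0 0 0.03;0 0 0 0 0.03;0 0 0 0 0.03'
```

```text
time_s: 5.68
tool_pos: [0.4458, 0.3099, 0.0113]
tool_rot: [179.9, 0.0, 138.1]
force: [-0.2, -0.7, -0.9]
grip_width: 0.074
grasp_force: 0.0
time_s: 6.42
tool_pos: [0.4455, 0.3097, 0.0107]
tool_rot: [180.0, 0.0, 138.1]
force: [1.0, 0.6, 0.7]
grip_width: 0.046
grasp_force: 39.7
```

```bash
python3 -m creep '0 0 0.03 0 0.03;0 0 0.04 0 0.03;0.01 -0.03 0.03 4 0.03;0.0165 -0.05 0 7 0.03;0.0165 -0.05 0 7 0.03;0.0165 -0.05 0 7 0.03;0.0165 -0.05 0 7 0.03;0.0125 -0.03 0 6 0.03'; python3 -m creep '0 0 0 0 0.03;0 0 0 0 0.03;0 0 0 0 0.03'
python3 - <<'E'
from h import *
im=snap("top","t3.png"); sc=snap("scene","s3.png")
a=cv2.resize(im[150:290,250:390],(400,400),interpolation=3); b=cv2.resize(sc[140:300,280:440],(400,400),interpolation=3)
cv2.imwrite("pics/z3.png",np.hstack([a,b])[:,:,::-1])
z=get_obs()["tool_pos"][2]-.0107+.025
for n,zz in(("red_end",z),("yellow_end",z),("plate_face",.028)):
  for c in("top","scene"): print(n,c,[(np.round(r["p"],2),np.round(atz(c,r["xy"],zz)[:2],4)) for r in finder.tip_of(n,c)[:3]])
E
```

```text
time_s: 7.42
tool_pos: [0.533, 0.0456, 0.1094]
tool_rot: [-179.9, -0.1, 176.1]
force: [0.4, 0.7, -3.1]
grip_width: 0.0461
grasp_force: 39.8
time_s: 7.8
tool_pos: [0.5329, 0.0512, 0.1104]
tool_rot: [180.0, -0.0, 176.2]
force: [-0.1, -0.1, -3.6]
grip_width: 0.046
grasp_force: 39.8
red_end top [(np.float64(0.91), array([0.4505, 0.4569])), (np.float64(0.69), array([0.4137, 0.1202]))]
red_end scene [(np.float64(0.62), array([0.5939, 0.0464])), (np.float64(0.6), array([0.5487, 0.4029])), (np.float64(0.5), array([0.5125, 0.0766]))]
yellow_end top [(np.float64(0.86), array([0.3759, 0.3985])), (np.float64(0.77), array([0.4159, 0.1924])), (np.float64(0.41), array([0.4661, 0.0622]))]
yellow_end scene [(np.float64(0.94), array([0.4673, 0.3548])), (np.float64(0.65), array([0.5075, 0.1585]))]
plate_face top []
plate_face scene [(np.float64(0.92), array([0.6344, 0.0442]))]
```

View pics/z3.png

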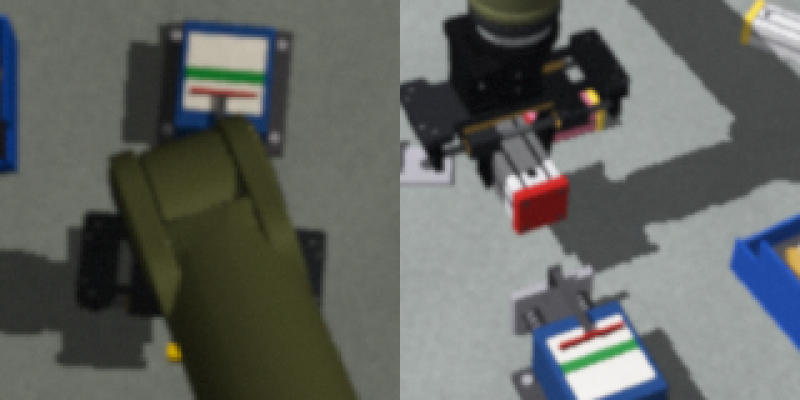

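The right half shows the red face pointing at the plate, about 30 mm away and well aligned. In the left half the pointer is below the band. Lowering, then advancing until there is contact force.

```bash
python3 -m creep '0 0 -0.03 0 0.03;0 0 -0.03 0 0.03;0 0 -0.02 0 0.03;0 0 -0.01 0 0.03;0 0 -0.005 0 0.03;0 0 0 0 0.03;0 0 0 0 0.03'; python3 -m creep '0.01 -0.0007 0 0 0.03;0.01 -0.0007 0 0 0.03;0.01 -0.0007 0 0 0.03;0.006 -0.0004 0 0 0.03;0.004 -0.0003 0 0 0.03;0 0 0 0 0.03;0 0 0 0 0.03'
```

```text
time_s: 9.07
tool_pos: [0.5344, 0.0496, 0.0164]
tool_rot: [180.0, 0.1, 176.1]
force: [-0.0, -0.9, -3.6]
grip_width: 0.0459
grasp_force: 39.8
time_s: 9.95
tool_pos: [0.5726, 0.0469, 0.0151]
tool_rot: [-180.0, -0.1, 176.1]
force: [-5.6, 1.0, -2.1]
grip_width: 0.0452
grasp_force: 39.7
```

```bash
python3 -m creep '0.004 -0.0003 0 0 0.03;0 0 0 0 0.03;0 0 0 0 0.03;0 0 0 0 0.03;0 0 0 0 0.03;0 0 0 0 0.03'; python3 -m creep '0 0 0 0 0.03;0 0 0 0 0.03;0 0 0 0 0.03'
python3 - <<'E'
from h import *
im=snap("top","t4.png"); sc=snap("scene","s4.png")
a=cv2.resize(im[145:225,290:370],(400,400),interpolation=3); b=cv2.resize(sc[200:320,300:420],(400,400),interpolation=3)
cv2.imwrite("pics/z4.png",np.hstack([a,b])[:,:,::-1])
E
```

```text
time_s: 10.7
tool_pos: [0.5761, 0.0466, 0.0151]
tool_rot: [-180.0, -0.2, 176.1]
force: [-5.5, -0.1, -1.9]
grip_width: 0.0459
grasp_force: 39.7
time_s: 11.08
tool_pos: [0.5761, 0.0466, 0.0151]
tool_rot: [-180.0, -0.2, 176.1]
force: [-6.0, 0.4, -1.2]
grip_width: 0.0458
grasp_force: 39.7
```

View pics/z4.png

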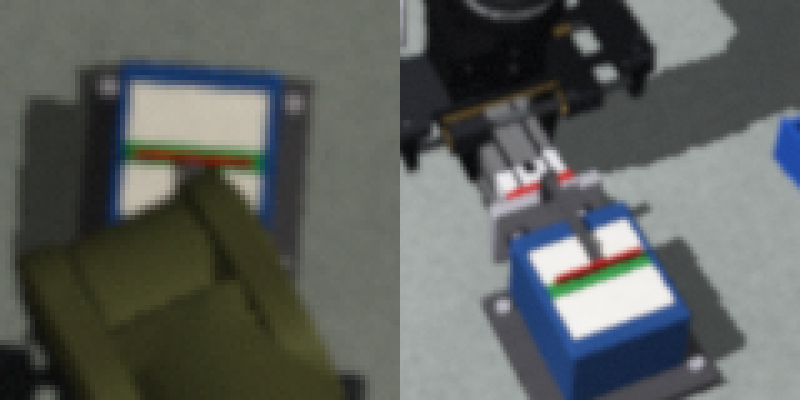

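The pointer now stands in the green band in both views (left half at (190,160), right half at (600,265)), with the cap centred on the plate. Pushing 2 mm further, holding, then backing off, lifting, and turning through yaw 90 to -4.

```bash
python3 -m creep '0.002 0 0 0 0.03;0 0 0 0 0.03;0 0 0 0 0.03;0 0 0 0 0.03;0 0 0 0 0.03;0 0 0 0 0.03;0 0 0 0 0.03;0 0 0 0 0.03'; python3 -m creep '0 0 0 0 0.03;0 0 0 0 0.03;-0.008 0 0 0 0.03;-0.01 0.0008 0 0 0.03;-0.012 0.0009 0 0 0.03;-0.015 0.001 0.005 0 0.03;0 0 0.03 0 0.03;0 0 0.035 0 0.03'; python3 -m creep '0 0 0.035 -5 0.03;-0.01 0 0.025 -10 0.03;-0.01 0 0 -10 0.03;0 0 0 -10 0.03;0 0 0 -10 0.03;0 0 0 -10 0.03;0 0 0 -10 0.03;0 0 0 -10 0.03';python3 -m creep '0 0 0 -10 0.03;0 0 0 -10 0.03;0 0 0 -10 0.03;0 0 0 -10 0.03;0 0 0 -10 0.03;0 0 0 -10 0.03;0 0 0 -10 0.03;0 0 0 -10 0.03'; python3 -m creep '0 0 0 -10 0.03;0 0 0 -10 0.03;0 0 0 -5 0.03;0 0 0 0 0.03;0 0 0 0 0.03'
```

```text
time_s: 12.18
tool_pos: [0.5779, 0.0465, 0.0151]
tool_rot: [-180.0, -0.2, 176.1]
force: [-7.1, 0.2, -0.9]
grip_width: 0.0456
grasp_force: 39.7
time_s: 13.18
tool_pos: [0.5339, 0.0491, 0.0864]
tool_rot: [-180.0, 0.0, 176.1]
force: [0.5, -0.3, -3.2]
grip_width: 0.046
grasp_force: 39.8
time_s: 14.18
tool_pos: [0.5144, 0.0494, 0.146]
tool_rot: [179.9, 0.1, 100.8]
force: [-0.5, 0.0, -3.8]
grip_width: 0.0456
grasp_force: 39.8
time_s: 15.18
tool_pos: [0.5144, 0.0494, 0.1461]
tool_rot: [179.9, -0.1, 20.8]
force: [-0.7, 0.1, -2.8]
grip_width: 0.0459
grasp_force: 39.8
time_s: 15.8
tool_pos: [0.5146, 0.0493, 0.1458]
tool_rot: [180.0, -0.0, -3.8]
force: [-0.4, -0.3, -4.3]
grip_width: 0.0461
grasp_force: 39.8
```

```bash
python3 -m creep '0.01 0 -0.03 0 0.03;0.01 0 -0.04 0 0.03;0 0 -0.03 0 0.03;0 0 -0.02 0 0.03;0 0 -0.01 0 0.03;0 0 0 0 0.03;0 0 0 0 0.03'; python3 -m creep '0.01 -0.0007 0 0 0.03;0.01 -0.0007 0 0 0.03;0.01 -0.0007 0 0 0.03;0.006 -0.0004 0 0 0.03;0.004 -0.0003 0 0 0.03;0 0 0 0 0.03;0 0 0 0 0.03'; python3 -m creep '0.002 0 0 0 0.03;0 0 0 0 0.03;0 0 0 0 0.03'
python3 - <<'E'
from h import *
im=snap("top","t5.png"); sc=snap("scene","s5.png")
a=cv2.resize(im[145:225,290:370],(400,400),interpolation=3); b=cv2.resize(sc[200:320,300:420],(400,400),interpolation=3)
cv2.imwrite("pics/z5.png",np.hstack([a,b])[:,:,::-1])
E
```

```text
time_s: 16.68
tool_pos: [0.5358, 0.0493, 0.0168]
tool_rot: [-180.0, -0.1, -3.9]
force: [-0.6, -1.1, -3.4]
grip_width: 0.0462
grasp_force: 39.8
time_s: 17.55
tool_pos: [0.5735, 0.0464, 0.0151]
tool_rot: [180.0, 0.1, -3.9]
force: [-6.1, 0.1, -2.2]
grip_width: 0.0461
grasp_force: 39.8
time_s: 17.92
tool_pos: [0.5752, 0.0463, 0.0151]
tool_rot: [180.0, 0.2, -3.9]
force: [-4.4, 0.5, -0.7]
grip_width: 0.0457
grasp_force: 39.8
```

View pics/z5.png

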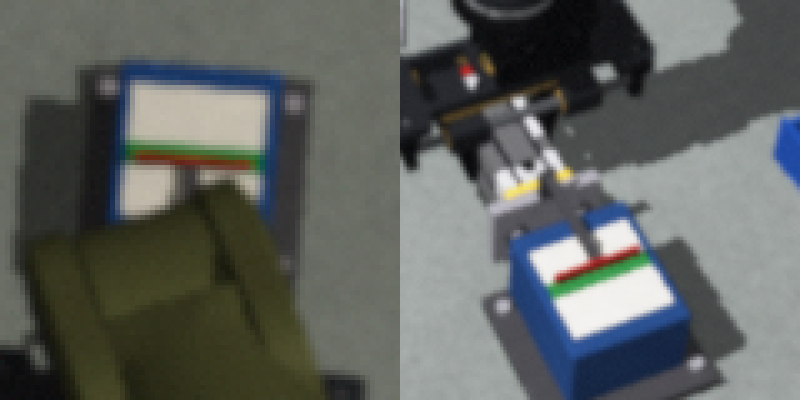

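The yellow cap is centred on the plate and the pointer is just inside the lower edge of the green band. Pushing 3.5 mm more, holding, then retreating and carrying the cylinder over the tray.

```bash
python3 -m creep '0.0035 -0.0002 0 0 0.03;0 0 0 0 0.03;0 0 0 0 0.03;0 0 0 0 0.03;0 0 0 0 0.03;0 0 0 0 0.03;0 0 0 0 0.03;0 0 0 0 0.03'; python3 -m creep '0 0 0 0 0.03;0 0 0 0 0.03;0 0 0 0 0.03;0 0 0 0 0.03'; python3 -m creep '-0.008 0 0 0 0.03;-0.01 0.0008 0 0 0.03;-0.012 0.0009 0 0 0.03;-0.015 0.001 0.005 0 0.03;0 0 0.03 0 0.03;0 0 0.035 0 0.03;0 0 0.035 0 0.03;0 0 0.01 0 0.03'; python3 -m creep '-0.005 -0.04 0 0 0.03;-0.006 -0.055 0 0 0.03;-0.006 -0.055 0 0 0.03;-0.006 -0.055 0 0 0.03;-0.006 -0.055 0 0 0.03;-0.006 -0.055 0 0 0.03;-0.005 -0.04 0 0 0.03;-0.003 -0.018 0 0 0.03'; python3 -m creep '0 0 0 0 0.03;0 0 0 0 0.03;0 0 0 0 0.03'
python3 - <<'E'
from h import *
im=snap("top","t6.png"); sc=snap("scene","s6.png")
a=cv2.resize(im[200:340,400:540],(400,400),interpolation=3); b=cv2.resize(sc[180:340,90:250],(400,400),interpolation=3)
cv2.imwrite("pics/z6.png",np.hstack([a,b])[:,:,::-1])
E
```

```text
time_s: 19.02
tool_pos: [0.5783, 0.0462, 0.0151]
tool_rot: [180.0, 0.2, -3.9]
force: [-7.2, 0.4, -0.4]
grip_width: 0.0457
grasp_force: 39.8
time_s: 19.52
tool_pos: [0.5783, 0.0462, 0.015]
tool_rot: [180.0, 0.2, -3.9]
force: [-5.9, -0.7, -1.7]
grip_width: 0.0458
grasp_force: 39.8
time_s: 20.52
tool_pos: [0.5367, 0.0491, 0.1334]
tool_rot: [180.0, -0.3, -3.9]
force: [-0.1, 0.1, -4.9]
grip_width: 0.0457
grasp_force: 39.8
time_s: 21.52
tool_pos: [0.4903, -0.3268, 0.1292]
tool_rot: [180.0, 0.1, -4.1]
force: [1.0, 0.9, -4.1]
grip_width: 0.0458
grasp_force: 39.8
time_s: 21.9
tool_pos: [0.4931, -0.3219, 0.1307]
tool_rot: [-180.0, -0.0, -3.7]
force: [-0.1, -0.1, -3.7]
grip_width: 0.0458
grasp_force: 39.8
```

View pics/z6.png

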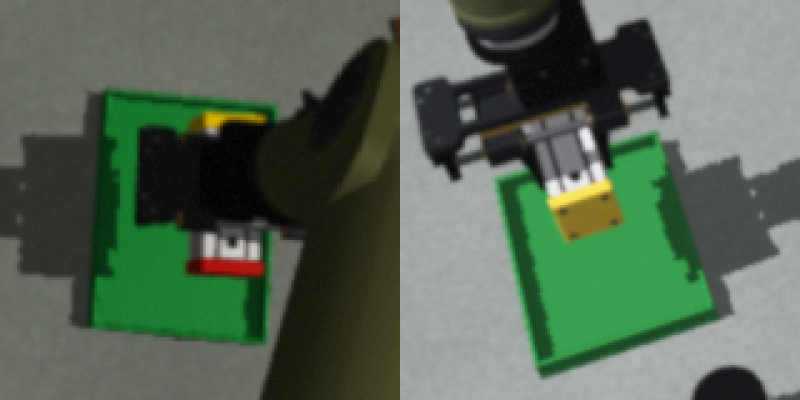

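The tray and cylinder are aligned, and the sideways offset in the top view is parallax from the height. Lowering.

```bash
python3 -m creep '-0.002 0 -0.03 0 0.03;0 0 -0.03 0 0.03;0 0 -0.025 0 0.03;0 0 -0.015 0 0.03;0 0 -0.008 0 0.03;0 0 -0.003 0 0.03;0 0 0 0 0.03;0 0 0 0 0.03'; python3 -m creep '0 0 -0.002 0 0.03;0 0 0 0 0.03;0 0 0 0 0.03'
```

```text
time_s: 23.0
tool_pos: [0.4908, -0.3245, 0.0204]
tool_rot: [179.9, -0.1, -3.9]
force: [-0.4, 0.3, -3.1]
grip_width: 0.0457
grasp_force: 39.8
time_s: 23.38
tool_pos: [0.4902, -0.3241, 0.0176]
tool_rot: [180.0, 0.0, -3.9]
force: [0.1, 0.3, -4.2]
grip_width: 0.0461
grasp_force: 39.8
```

```bash
python3 -m creep '0 0 -0.001 0 0.03;0 0 -0.001 0 0.03;0 0 0 0 0.03;0 0 0 0 0.03;0 0 0 0 0.03'
```

```text
time_s: 24.0
tool_pos: [0.4902, -0.3241, 0.0157]
tool_rot: [180.0, 0.0, -3.9]
force: [-0.6, -0.4, -1.2]
grip_width: 0.0456
grasp_force: 39.8
```

The wrist force has dropped, so the cylinder is on the floor. Releasing and retreating.

```bash
python3 -m creep '0 0 0 0 0.05;0 0 0 0 0.06;0 0 0 0 0.07;0 0 0 0 0.075;0 0 0 0 0.075;0 0 0 0 0.075;0 0 0.01 0 0.075;0 0 0.02 0 0.075'; python3 -m creep '0 0 0.03 0 0.075;0 0 0.04 0 0.075;0 0 0.05 0 0.075;0 0 0.03 0 0.075;-0.01 -0.05 0.02 0 0.075;-0.01 -0.06 0.02 0 0.075;-0.01 -0.06 0 0 0.075;-0.01 -0.06 0 0 0.075'; python3 -m creep '0 0 0 0 0.075;0 0 0 0 0.075;0 0 0 0 0.075;0 0 0 0 0.075'
python3 - <<'E'
from h import *
im=snap("top","t7.png"); sc=snap("scene","s7.png")
a=cv2.resize(im[150:340,300:540],(400,317),interpolation=3); b=cv2.resize(sc[160:340,110:400],(400,317)[:2],interpolation=3)
cv2.imwrite("pics/z7.png",np.hstack([a,b])[:,:,::-1])
for n,z in(("red_end",.03),("yellow_end",.03)):
  for c in("top","scene"): print(n,c,[(np.round(r["p"],2),np.round(atz(c,r["xy"],z)[:2],3)) for r in finder.tip_of(n,c)[:3]])
E
```

```text
time_s: 25.0
tool_pos: [0.4898, -0.3238, 0.046]
tool_rot: [-180.0, 0.1, -3.9]
force: [1.0, 0.3, -0.4]
grip_width: 0.0751
grasp_force: 0.0
time_s: 26.0
tool_pos: [0.4504, -0.5547, 0.238]
tool_rot: [179.9, -0.1, -3.9]
force: [1.6, 0.0, 0.1]
grip_width: 0.075
grasp_force: 0.0
time_s: 26.5
tool_pos: [0.4515, -0.5514, 0.2361]
tool_rot: [180.0, -0.0, -3.8]
force: [0.4, 0.0, -0.6]
grip_width: 0.0753
grasp_force: 0.0
red_end top [(np.float64(0.93), array([0.417, 0.133])), (np.float64(0.73), array([ 0.415, -0.324]))]
red_end scene [(np.float64(0.76), array([0.471, 0.471])), (np.float64(0.56), array([ 0.423, -0.317])), (np.float64(0.56), array([ 0.551, -0.326]))]
yellow_end top [(np.float64(0.98), array([0.412, 0.206])), (np.float64(0.65), array([0.382, 0.426])), (np.float64(0.64), array([ 0.556, -0.324]))]
yellow_end scene [(np.float64(0.78), array([0.395, 0.424])), (np.float64(0.7), array([0.43, 0.2 ]))]
```

View pics/z7.png

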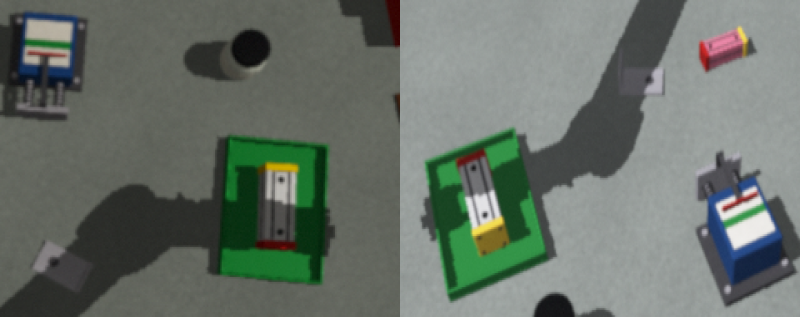

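The cylinder lies flat in the middle of the tray, the pointer is back at rest, and the jar and bracket have not moved.

```bash
python3 -c "
from h import *
print(ticket.sign_off())"
```

```text
the job is handed in; nothing more can be done
None
```

I pressed the red end, then the yellow end, on the gauge with the pointer in the green band for over a second each. The cylinder was then lowered into the tray, where the last pictures show it lying flat and the gauge back at rest, and the job was handed in at about 27 s; no verdict was returned.

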